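# Take the cement test stack apart and put every part on its own stand

## Task

The test on the bench is finished: take the stack apart from the top down and put each part away, upright and centred. The brass weight goes on the round wooden stand, the small square cover plate squarely on the square cork pad, the ring mould over the stub in the middle of the round green stand, and the long base plate across the two-rail wooden rack, its length running from rail to rail and its ends jutting out evenly. Do not tip any part over, and leave the jar and the timer where they are.

Things in the scene. Friction and masses are not known exactly. Their poses are not given: they have to be found in the camera images.
- weight_c (a point): brass weight, top of the stack: upright cylinder 34 mm in diameter and 26 mm high with a knob (18 mm in diameter) above it, 44 mm high in all, about 0.2 kg. The point is on its axis, half-way up (22 mm above its underside); z up.
- cover_c (a point): cover plate under the weight: square bright aluminium plate 44 x 44 mm, 10 mm thick, about 0.1 kg. The point is its centre, 5 mm above its underside; x and y along its sides, z up. It lies on the mould's rim, which is wider than the plate at mid-side.
- mould_c (a point): ring mould under the cover plate: plain upright steel ring, open at both ends, 54 mm outer and 40 mm inner diameter, 40 mm high, about 0.3 kg. The point is on its axis half-way up (20 mm above its lower rim, in the empty bore); z along the axis, up.
- baseplate_c (a point): base plate, bottom of the stack, lying on the bench: dark steel plate 100 mm (x) by 60 mm (y), 12 mm thick, about 0.55 kg. The point is its centre, 6 mm above its underside; x along its length, z up.
- weight_stand_top (a point): place of the weight: fixed round wooden stand, flat top 60 mm in diameter, 20 mm above the bench (foot 72 mm in diameter). The point is the centre of its top; z up.
- cork_pad_top (a point): place of the cover plate: fixed square cork pad 62 x 62 mm on a thin 68 mm square dark board, top 16 mm above the bench. The point is the centre of its top; x and y along its sides.
- mould_stand_top (a point): place of the ring mould: fixed round pale-green disc 80 mm in diameter, flat top 15 mm above the bench, with a dark steel stub 20 mm in diameter and 12 mm high in its middle, which the ring goes over (10 mm play all round). The point is on the axis at the level of the disc's flat top, where the ring's lower rim rests.
- rack_top (a point): place of the base plate: fixed pale wooden rack of two parallel rails, each 12 mm wide and 76 mm long (along y), their centre lines 72 mm apart (at x = -36 and +36 mm), tops 20 mm above the bench; open between them but for a 4 mm high strip on the bench. The point is midway between the rails at the height of their tops; the plate's x goes along the rack's x (either way round), so that it bridges both rails and juts out 8 mm beyond each.
- jar_c (a point): bystander: closed sample jar with a black cap, 48 mm in diameter, 55 mm high. The point is its centre. To be left alone.
- timer_c (a point): bystander: white bench timer 60 x 44 mm, 18 mm high. The point is its centre. To be left alone.
Things that resemble listed ones, but are neither listed nor needed, are in the scene too. What is shaped like the part that bears mould_stand_top but blue or red is not meant.

How it is judged:
On the way, in this order (a step that is already met when the one before it is completed fails the run):
1. the brass weight stands on the round wooden stand and is let go (horizontal distance between weight_c and weight_stand_top below 0.012 m and z of weight_c in the frame of weight_stand_top between 0.017 and 0.027 m and angle between weight_c's own z axis and vertical below 0.12 rad and contact force between weight and the fingers below 0.1 N), for 0.2 s.
2. the small square plate lies on the cork pad and is let go (horizontal distance between cover_c and cork_pad_top below 0.012 m and z of cover_c in the frame of cork_pad_top between 0 and 0.01 m and angle between cover_c's own z axis and vertical below 0.12 rad and (angle between the x axis of cover_c and the x axis of cork_pad_top, either way round below 0.22 rad or angle between the x axis of cover_c and the y axis of cork_pad_top, either way round below 0.22 rad) and contact force between cover and the fingers below 0.1 N), for 0.2 s.
3. the ring mould stands over the stub of the round stand and is let go (horizontal distance between mould_c and mould_stand_top below 0.012 m and z of mould_c in the frame of mould_stand_top between 0.015 and 0.025 m and angle between mould_c's own z axis and vertical below 0.12 rad and contact force between mould and the fingers below 0.1 N), for 0.2 s.
4. the long base plate lies on the two-rail rack and is let go (horizontal distance between baseplate_c and rack_top below 0.012 m and z of baseplate_c in the frame of rack_top between 0.001 and 0.011 m and angle between baseplate_c's own z axis and vertical below 0.12 rad and angle between the x axis of baseplate_c and the x axis of rack_top, either way round below 0.22 rad and contact force between baseplate and the fingers below 0.1 N), for 0.2 s.
At the end, for the whole second after the job is handed in: Each part at rest on its own place, set there in order from the top down: within 12 mm of the place's centre, within 5 mm of its resting height, within 7 degrees of flat; plates turned to their places within 12 degrees (square one by any quarter turn) (horizontal distance between weight_c and weight_stand_top below 0.012 m and z of weight_c in the frame of weight_stand_top between 0.017 and 0.027 m and angle between each of weight_c, cover_c, mould_c, baseplate_c's own z axis and vertical below 0.12 rad and horizontal distance between cover_c and cork_pad_top below 0.012 m and z of cover_c in the frame of cork_pad_top between 0 and 0.01 m and (angle between the x axis of cover_c and the x axis of cork_pad_top, either way round below 0.22 rad or angle between the x axis of cover_c and the y axis of cork_pad_top, either way round below 0.22 rad) and horizontal distance between mould_c and mould_stand_top below 0.012 m and z of mould_c in the frame of mould_stand_top between 0.015 and 0.025 m and horizontal distance between baseplate_c and rack_top below 0.012 m and z of baseplate_c in the frame of rack_top between 0.001 and 0.011 m and angle between the x axis of baseplate_c and the x axis of rack_top, either way round below 0.22 rad and linear speed of each of weight, cover, mould, baseplate below 0.02 m/s); the robot touches nothing.
It fails at once if a part was tipped over (angle between any of weight_c, cover_c, mould_c, baseplate_c's own z axis and vertical above 1.1 rad).
It fails at once if the jar or the timer was shoved away (distance of any of jar_c, timer_c from where it was at the start of the episode above 0.025 m).
It also fails if it takes over 112 s, if anything falls off the work surface, if the arm or the gripper's body presses on something with over 40 N, if the wrist force passes 120 N, or if a joint passes its speed limit or range.

## Robot

A 7-joint arm with a two-finger parallel gripper is mounted at the origin on the work surface. World frame = base frame: x ahead of the robot, y to its left, z up, the work surface at z = 0. Lengths are in m, angles in rad, forces in N, time in s.
With the tool pointing down it reaches from about 0.4 to 0.875 m from the base axis. Payload 19.3 kg.
Tool frame: the origin (TCP) lies between the finger pads; the fingertips stand bot.tcp_to_tips ahead of it and the grasp point (between the pads) is the TCP (bot.tcp_to_tips is the distance from the TCP to the fingertips, in m); z points along the fingers, y is the line along which they close (so a half turn about z gives the same grasp; the last joint's range is limited). The gripper opens to 85 mm and grips with 20 to 120 N. Pads are 22 mm wide; open, the fingers measure 114 mm over their backs; the gripper's body (76 mm by 85 mm) begins 54 mm behind the grasp point. The pads swing forward as they close: fully open they stand 13 mm farther back than shut.
Start: joints at [1.252, 0.521, -0.036, 1.599, 0.021, 1.021, -0.113], TCP at [0.154, -0.606, 0.25] pointing down, gripper open.
Joint ranges: [-2.91, 2.91], [-0.3, 2.13], [-1.5, 1.42], [0.17, 2.43], [-1.26, 4.41], [0.16, 1.93], [-2.52, 2.52]. Speed limits (rad/s): [1.89, 1.89, 2.39, 2.39, 3.01, 3.01, 3.01].

## Interface

Orientations are given as [roll, pitch, yaw] about the fixed x, y, z axes, in that order (R = Rz(yaw) Ry(pitch) Rx(roll)).
In Python, from workcell import telemetry, grab_frame, bot gives the robot as it stands. The module is installed in compiled form; this text tells all that it offers.
- The arm moves only by the shell command python3 -m crank 'ROWS' [FORCE]. ROWS is text: rows parted by semicolons, each of 7 numbers parted by spaces: the finger opening in m, from 0 to 0.0854, then the shift along the tool's x, y, z in m, then the turn, a rotation vector about the tool's x, y, z in degrees. A call has exactly 8 rows; each row shifts and turns the commanded pose from where the row before left it, along the tool's axes as they then stand; what a row does not reach is not made up. A row lasts 1/12 s, in which the tool goes at most 41.7 mm and 7.16 degrees, less where a joint would pass 70% of its speed; a pose out of reach is approached as far as the arm can. A call with a gripper value outside its range is refused whole. The fingers move at their own pace and stop on an object; FORCE is the grip in N (left out, the last holds). Time passes only in rows, so rows that do not move let the fingers close, or fill a call up. It gives the time, the measured TCP pose, the force, the opening and the grip force at its end, in the units of the state.
- telemetry.observe(): the state, without advancing time (a new reading comes with each control period).
- grab_frame(name): name is "scene" or "top"; returns a dict with "pixels" (480x640x3 uint8, red, green, blue), "depth" (480x640 float32, m along the optical axis (not along the pixel's ray), 0 where there is no reading), "vertical_fov" (degrees; the focal length in pixels is half the picture's height over the tangent of half this angle, whatever the lens; pixels are square), "cx", "cy" (the principal point, pixels), "R" (3x3) and "t" (3): a world point X has camera coordinates R X + t. Camera axes: x right, y down, z forward; pixel columns grow to the right and rows downward; lengths in m; the calibration is good to about 2 mm. A picture is of the moment at which its call begins.
- bot.job_done(): hands the job in; it is judged then, once.
The state is a dict: "clock": time; "qpos": joint angles; "qd": joint speeds; "joint_efforts": joint torques, N m; "position": TCP position; "tool_rot": TCP orientation; "force": force on the tool from outside, world axes, zero at the start; "moment": the same for the moment, N m; "grip_width": finger opening in m; "finger_force": force on a finger pad.
Only numpy, scipy, OpenCV 4.12 (cv2) and the standard library are available. Lean on these libraries where they do the work, as an engineer would, in place of code of your own. Each camera call takes 0.05 s, during which the arm holds its last target. There are 200 camera calls.

## Working session

There is one attempt and no reset: what is moved stays moved. The work goes in short steps, Python scripts to look and compute and a shell command to move; the robot and the scene stay as the last step left them, time stands still between calls to the robot, and variables do not carry over. Pictures are saved under pics/ and viewed, at most 14 in all, crops included, and the job is handed in when it is done.

```bash
mkdir -p pics; ls; python3 - <<'E'
from workcell import telemetry, grab_frame, bot
import cv2, numpy as np
s=telemetry.observe(); print({k:np.round(v,4).tolist() for k,v in s.items()}, bot.tcp_to_tips)
for n in ("top","scene"):
    f=grab_frame(n); cv2.imwrite(f"pics/{n}0.png",f["pixels"][:,:,::-1]); np.savez(f"/tmp/{n}0.npz",**f)
    print(n,f["vertical_fov"],f["cx"],f["cy"],f["R"],f["t"])
E
```

```text
pics
{'clock': 0.0, 'qpos': [1.2518, 0.522, -0.0363, 1.6, 0.0212, 1.0211, -0.1128], 'qd': [-0.0004, -0.0012, 0.0012, -0.0009, 0.0004, 0.0008, 0.0003], 'joint_efforts': [-0.0008, -92.7122, 1.9794, -36.9943, 0.0178, 0.0082, 0.0001], 'position': [0.1538, -0.6055, 0.2497], 'tool_rot': [-3.1405, 0.0001, 0.2488], 'force': [0.7847, 0.2316, -0.0375], 'moment': [-0.0332, 0.0211, -0.0185], 'finger_force': 0.0, 'grip_width': 0.0857} 0.019
top 42.811125021799555 325.20194158278935 224.43720479930676 [[-9.41317121e-05 -9.99918800e-01  1.27430113e-02]
 [-9.82104768e-01 -2.30752019e-03 -1.88321266e-01]
 [ 1.88335379e-01 -1.25326992e-02 -9.82024804e-01]] [0.03629383 0.45878927 1.31857013]
scene 52.944748136556356 310.976502211691 234.56860909248655 [[ 0.84197944  0.53923     0.01736749]
 [ 0.33613066 -0.49912662 -0.79867941]
 [-0.42200332  0.67830938 -0.60150609]] [-0.39124012 -0.07753203  1.06814577]
```

View pics/top0.png

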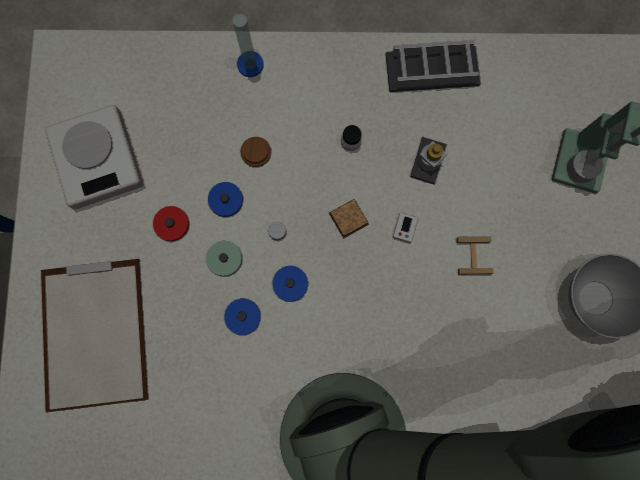

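View pics/scene0.png

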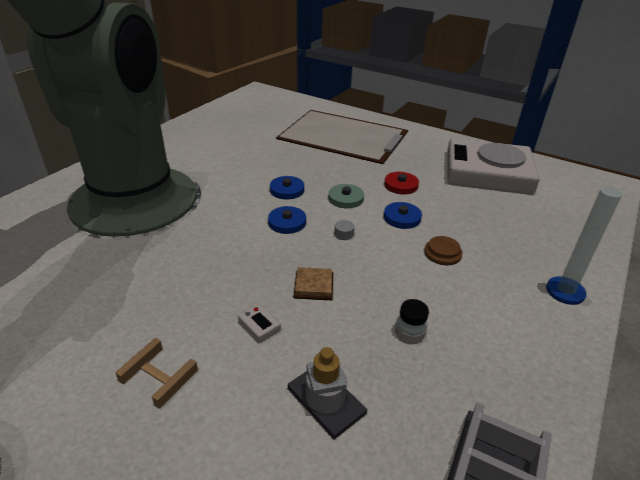

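The top view shows the stack at about (430,158), rack (475,256), cork pad (349,218), green stand (224,258), wooden stand (256,152), jar (351,138) and timer (405,227). The scene view shows the same layout, with the stack at (326,380). Next I'll enlarge these areas.

```bash
cat > h.py <<'E'
import numpy as np, cv2
def ray(f,u,v,z):
    """world point at height z seen at pixel u,v"""
    F=240/np.tan(np.radians(float(f["vertical_fov"]))/2)
    R,t=f["R"],f["t"]; c=-R.T@t
    d=R.T@np.array([(u-f["cx"])/F,(v-f["cy"])/F,1]); return c+d*(z-c[2])/d[2]
def cloud(f):
    F=240/np.tan(np.radians(float(f["vertical_fov"]))/2)
    v,u=np.mgrid[:480,:640]; d=f["depth"].astype(float)
    P=np.stack([(u-f["cx"])/F*d,(v-f["cy"])/F*d,d],-1)
    P=(P-f["t"])@f["R"]; P[d==0]=np.nan; return P
def crop(img,u0,v0,w,h,k):
    return cv2.resize(img[v0:v0+h,u0:u0+w,::-1],None,fx=k,fy=k,interpolation=cv2.INTER_CUBIC)
E
python3 - <<'E'
from h import *
f=np.load("/tmp/top0.npz")
a=crop(f["pixels"],400,130,50,60,10); b=crop(f["pixels"],448,226,50,60,6)
c=crop(f["pixels"],325,193,50,50,6)
out=np.zeros((600,800,3),np.uint8); out[:600,:500]=a; out[:300,500:800]=b[:300]; out[300:600,500:800]=c
cv2.imwrite("pics/a.png",cv2.convertScaleAbs(out,alpha=1.6))
a=crop(f["pixels"],200,234,50,50,8); b=crop(f["pixels"],232,128,50,50,8)
cv2.imwrite("pics/b.png",cv2.convertScaleAbs(np.hstack([a,b]),alpha=1.6))
P=cloud(f)
for n,u,v in [("knob",434,150),("bench",300,330),("cork",349,218),("wood",256,150),("green",216,258),("timer",405,227),("rail",475,240),("base",418,170)]:
    print(n,np.round(np.nanmedian(P[v-1:v+2,u-1:u+2].reshape(-1,3),0),4), np.round(P[v,u],4))
E
```

```text
knob [ 0.6142 -0.2001  0.1029] [ 0.6116 -0.1988  0.108 ]
bench [0.2282 0.0923 0.0008] [ 0.2282  0.0924 -0.0058]
cork [ 0.4792 -0.0176  0.0157] [ 0.4798 -0.0179  0.0123]
wood [0.638  0.1966 0.0199] [0.6376 0.1964 0.022 ]
green [0.3871 0.2816 0.0149] [0.3875 0.2821 0.011 ]
timer [ 0.4583 -0.1449  0.0175] [ 0.4585 -0.1449  0.0158]
rail [ 0.4286 -0.3034  0.0179] [ 0.4292 -0.3035  0.0143]
base [ 0.5949 -0.1796  0.0094] [ 0.5949 -0.1796  0.0085]
```

View pics/a.png

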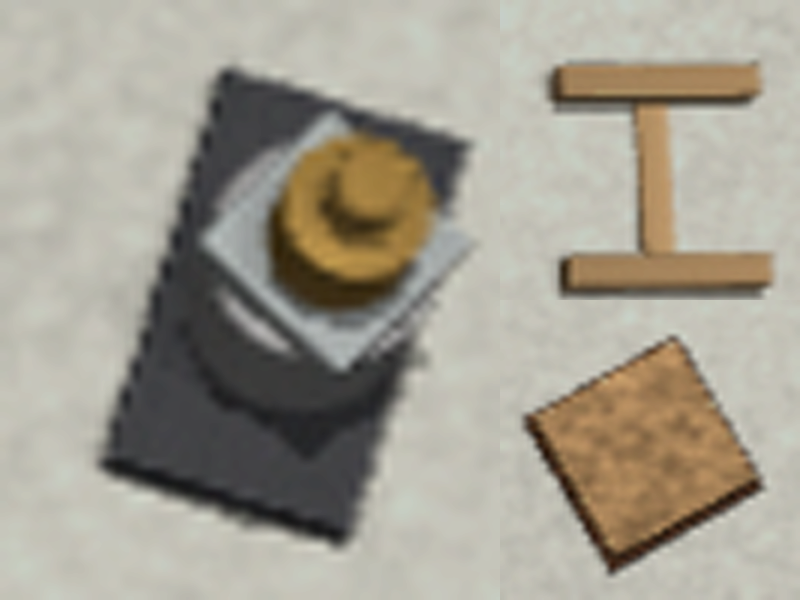

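View pics/b.png

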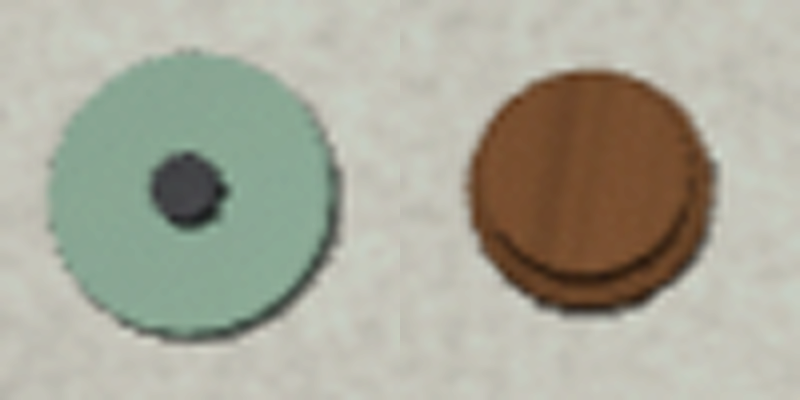

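Crop a, with pixels in the montage: base-plate corners (225,70), (470,145), (347,530), (103,460). Cover corners (203,240), (475,243), (340,370). Weight top disc centre is about (358,208) and knob about (370,180). Rails run (556,66)–(760,95) and (567,255)–(772,287), and cork corners are (527,415), (677,337), (762,485), (612,557). Crop b shows the green disc at about (190,193) and the wooden top at about (588,171).

```bash
python3 - <<'E'
from h import *
f=np.load("/tmp/top0.npz")
def W(pts,k,u0,v0,ox,oy,z): return np.array([ray(f,(x-ox+.5)/k-.5+u0,(y-oy+.5)/k-.5+v0,z) for x,y in pts])
def rep(n,p,quad=False):
    print(n,"c",np.round(p.mean(0)[:2],4))
    if quad:
        e=np.diff(np.vstack([p,p[:1]]),axis=0)[:,:2]
        print("   len",np.round(np.linalg.norm(e,axis=1),4),"ang",np.round(np.degrees(np.arctan2(e[:,1],e[:,0])),1))
A=(10,400,130,0,0)
rep("base",W([(225,70),(470,145),(350,526),(103,458)],*A,.012),1)
c=W([(203,240),(340,370),(475,243)],*A,.062); rep("cover",np.vstack([c,c[0]+c[2]-c[1]]),1)
print("cover mid diag",(c[0]+c[2])/2)
rep("wtop",W([(358,208)],*A,.088)); rep("knob",W([(370,180)],*A,.106))
B=(6,448,226,500,0)
rep("rack",W([(556,66),(760,63),(772,286),(567,289)],*B,.02),1)
rep("cork",W([(527,415),(677,337),(762,485),(612,557)],6,325,193,500,300,.016),1)
rep("green",W([(190,193)],8,200,234,0,0,.015)); rep("stub",W([(187,187)],8,200,234,0,0,.027))
rep("wood",W([(588,171)],8,232,128,400,0,.02))
# scene-cam cross-check by depth of both
for n in ("top","scene"):
    P=cloud(np.load(f"/tmp/{n}0.npz")).reshape(-1,3)
    for nm,(x,y),r,z0,z1 in [("knob",(.612,-.2),.04,.095,.115),("wtop",(.612,-.2),.04,.08,.092),("cover",(.612,-.2),.06,.056,.067),("wood",(.638,.196),.06,.012,.03),("cork",(.479,-.018),.06,.008,.026),("green",(.38,.267),.06,.008,.022)]:
        m=(np.hypot(P[:,0]-x,P[:,1]-y)<r)&(P[:,2]>z0)&(P[:,2]<z1); q=P[m]
        print(n,nm,m.sum(),np.round(q.mean(0),4),np.round((q[:,:2].max(0)+q[:,:2].min(0))/2,4))
E
```

```text
base c [ 0.6196 -0.2037]
   len [0.0598 0.0973 0.059  0.0993] ang [-107.7  161.3   74.2  -18.3]
cover c [ 0.6177 -0.2064]
   len [0.0425 0.0433 0.0425 0.0433] ang [-135.3  -46.6   44.7  133.4]
cover mid diag [ 0.61769591 -0.20639428  0.062     ]
wtop c [ 0.6172 -0.2057]
knob c [ 0.6178 -0.2049]
rack c [ 0.3945 -0.3001]
   len [0.0772 0.0844 0.0767 0.0843] ang [ -89.  -179.9   90.9    0.5]
cork c [ 0.4807 -0.017 ]
   len [0.0649 0.0656 0.0634 0.0633] ang [ -61.9 -151.1  116.    30.3]
green c [0.3877 0.2651]
stub c [0.3877 0.2641]
wood c [0.6408 0.1989]
top knob 53 [ 0.6169 -0.2059  0.1037] [ 0.617  -0.2065]
top wtop 125 [ 0.6147 -0.2046  0.0872] [ 0.6176 -0.2063]
top cover 165 [ 0.6116 -0.2017  0.0608] [ 0.6173 -0.2059]
top wood 537 [0.6383 0.1985 0.0186] [0.6402 0.1973]
top cork 752 [ 0.4802 -0.0175  0.0147] [ 0.4792 -0.0179]
top green 904 [0.3875 0.2642 0.0142] [0.3874 0.2646]
scene knob 161 [ 0.6174 -0.2067  0.105 ] [ 0.6167 -0.2054]
scene wtop 404 [ 0.6194 -0.2107  0.0881] [ 0.6167 -0.2059]
scene cover 523 [ 0.6217 -0.2145  0.0621] [ 0.6166 -0.2086]
scene wood 619 [0.6387 0.1955 0.0196] [0.6377 0.1985]
scene cork 972 [ 0.4817 -0.0203  0.0162] [ 0.4796 -0.0173]
scene green 584 [0.389  0.259  0.0156] [0.3851 0.2659]
```

```bash
cat > plan.py <<'E'
import sys, numpy as np
from scipy.spatial.transform import Rotation as Ro
from workcell import telemetry
s=telemetry.observe(); p=np.array(s["position"]); R=Ro.from_euler("xyz",s["tool_rot"])
x,y,z,yaw=map(float,sys.argv[1:5])
print("t %.2f pos"%s["clock"],np.round(p,4),"rpy",np.round(np.degrees(s["tool_rot"]),2),"w %.4f ff %.1f F"%(s["grip_width"],s["finger_force"]),np.round(s["force"],1),"q7 %.2f"%s["qpos"][6])
G=Ro.from_euler("xyz",[180,0,yaw],degrees=True)
print("shift mm",np.round(R.inv().apply(np.array([x,y,z])-p)*1000,1),"turn deg",np.round(np.degrees((R.inv()*G).as_rotvec()),2),
 "shift after turn",np.round(G.inv().apply(np.array([x,y,z])-p)*1000,1))
E
python3 plan.py .617 -.206 .19 44.5
python3 - <<'E'
from h import *
P=cloud(np.load("/tmp/scene0.npz")).reshape(-1,3)
for nm,a in [("near path",(.1,.6,-.7,-.22)),("mid",(.3,.7,-.19,.35))]:
    m=(P[:,0]>a[0])&(P[:,0]<a[1])&(P[:,1]>a[2])&(P[:,1]<a[3])&(P[:,2]<.3);print(nm,m.sum(),np.nanmax(P[m,2]),P[m][np.nanargmax(P[m,2])])
P=cloud(np.load("/tmp/top0.npz")).reshape(-1,3)
m=(P[:,0]>.3)&(P[:,0]<.8)&(P[:,1]>-.65)&(P[:,1]<-.25)&(P[:,2]>.05);q=P[m];print(q[:,2].max(),q[np.argsort(q[:,2])[-400::40]])
E
```

```text
t 0.10 pos [ 0.1538 -0.6055  0.2498] rpy [-179.94    0.     14.26] w 0.0853 ff 0.0 F [-0.1  0.4 -0.2] q7 -0.11
shift mm [ 547.3 -273.1   60. ] turn deg [-6.000e-02 -1.000e-02 -3.024e+01] shift after turn [610.4  39.7  59.8]
near path 44948 0.05403346158056504 [ 0.598944   -0.22109119  0.05403346]
mid 41611 0.08824784609144969 [ 0.6196869  -0.18952758  0.08824785]
0.2942343475427704 [[ 0.61716766 -0.55752514  0.25893938]
 [ 0.62107917 -0.55378421  0.25934925]
 [ 0.64553698 -0.56565814  0.25982602]
 [ 0.63504853 -0.56629926  0.26041707]
 [ 0.61639532 -0.55445093  0.26100347]
 [ 0.61218513 -0.55579006  0.26141101]
 [ 0.64061325 -0.56994449  0.26197121]
 [ 0.58530634 -0.5331567   0.26281326]
 [ 0.63970463 -0.56089823  0.26419334]
 [ 0.59204633 -0.55010116  0.27257442]]
```

```bash
python3 -m crank '.0854 34.2 -17 0 0 0 0;.0854 34.2 -17 0 0 0 0;.0854 34.2 -17 0 0 0 0;.0854 34.2 -17 0 0 0 0;.0854 34.2 -17 0 0 0 0;.0854 34.2 -17 0 0 0 0;.0854 34.2 -17 0 0 0 0;.0854 34.2 -17 0 0 0 0' 40; python3 plan.py .617 -.206 .19 44.5
```

```text
clock: 0.77
position: [0.4078, -0.3868, 0.2502]
tool_rot: [-3.141, 0.0, 0.249]
force: [1.8, -1.2, 0.9]
grip_width: 0.0855
finger_force: 0.0
t 0.77 pos [ 0.4078 -0.3868  0.2502] rpy [-1.7999e+02  1.0000e-02  1.4250e+01] w 0.0855 ff 0.0 F [ 1.8 -1.2  0.9] q7 -0.72
shift mm [ 247.3 -123.7   60.2] turn deg [-1.000e-02  1.000e-02 -3.025e+01] shift after turn [275.9  17.7  60.2]
```

Shifts are in metres. That call was only clamped to the step limit, in the right direction, so from here I'll write metres.

```bash
python3 -m crank '.0854 .0309 -.0155 0 0 0 0;.0854 .0309 -.0155 0 0 0 0;.0854 .0309 -.0155 0 0 0 0;.0854 .0309 -.0155 0 0 0 0;.0854 .0309 -.0155 0 0 0 0;.0854 .0309 -.0155 0 0 0 0;.0854 .0309 -.0155 0 0 0 0;.0854 .0309 -.0155 0 0 0 0'; python3 -m crank '.05 0 0 .01 0 0 -6;.05 0 0 .01 0 0 -6;.05 0 0 .01 0 0 -6;.05 0 0 .01 0 0 -6;.05 0 0 .01 0 0 -6.2;.05 0 0 .01 0 0 0;.05 0 0 0 0 0 0;.05 0 0 0 0 0 0'; python3 plan.py .617 -.206 .105 44.5
python3 - <<'E'
from h import *
from workcell import grab_frame
f=grab_frame("scene"); np.savez("/tmp/s1.npz",**f)
cv2.imwrite("pics/c.png",cv2.convertScaleAbs(crop(f["pixels"],230,200,200,200,3),alpha=1.6))
E
```

```text
clock: 1.43
position: [0.6167, -0.2061, 0.25]
tool_rot: [-3.141, 0.0, 0.249]
force: [-0.8, -0.3, 0.3]
grip_width: 0.0854
finger_force: 0.0
clock: 2.1
position: [0.6155, -0.2075, 0.1899]
tool_rot: [-3.141, 0.001, 0.772]
force: [0.3, 0.2, 1.1]
grip_width: 0.0502
finger_force: 0.0
t 2.10 pos [ 0.6155 -0.2075  0.1899] rpy [-1.7995e+02  3.0000e-02  4.4230e+01] w 0.0502 ff 0.0 F [0.3 0.2 1.1] q7 -0.72
shift mm [ 2.2  0.1 84.9] turn deg [-0.05  0.03 -0.27] shift after turn [ 2.1  0.  84.9]
```

View pics/c.png

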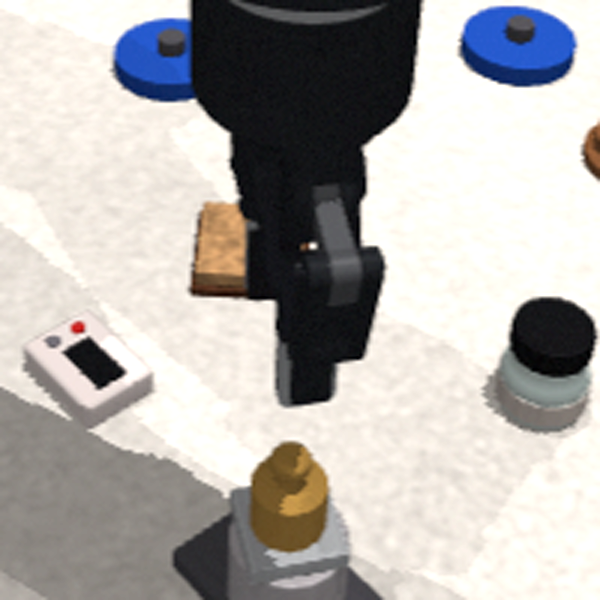

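The near fingertip is at crop (305,400), directly above the weight's knob at (290,455). I'll get the tip height from depth.

```bash
python3 - <<'E'
from h import *
P=cloud(np.load("/tmp/s1.npz"))
for v in range(322,337): print(v,np.round(P[v,326:342:5],3).tolist())
E
```

```text
322 [[0.631, -0.237, 0.198], [0.647, -0.254, 0.223], [0.642, -0.233, 0.201], [0.643, -0.223, 0.192]]
323 [[0.632, -0.237, 0.197], [0.638, -0.237, 0.201], [0.643, -0.235, 0.201], [0.643, -0.223, 0.191]]
324 [[0.631, -0.235, 0.193], [nan, nan, nan], [0.642, -0.234, 0.199], [0.643, -0.222, 0.189]]
325 [[0.632, -0.237, 0.194], [0.639, -0.238, 0.199], [0.642, -0.233, 0.196], [0.643, -0.223, 0.188]]
326 [[0.632, -0.237, 0.192], [0.638, -0.237, 0.196], [0.642, -0.232, 0.194], [0.643, -0.223, 0.186]]
327 [[0.632, -0.237, 0.19], [0.638, -0.237, 0.195], [0.642, -0.233, 0.194], [0.643, -0.223, 0.185]]
328 [[0.632, -0.237, 0.189], [0.638, -0.237, 0.193], [0.643, -0.234, 0.193], [0.643, -0.223, 0.183]]
329 [[0.632, -0.237, 0.188], [0.639, -0.238, 0.193], [0.642, -0.233, 0.19], [0.643, -0.223, 0.182]]
330 [[0.632, -0.237, 0.186], [0.638, -0.236, 0.188], [0.643, -0.234, 0.19], [0.643, -0.223, 0.18]]
331 [[0.633, -0.238, 0.185], [0.638, -0.236, 0.187], [0.642, -0.233, 0.187], [0.573, -0.081, 0.002]]
332 [[0.632, -0.237, 0.183], [0.639, -0.237, 0.187], [0.643, -0.234, 0.186], [0.575, -0.083, 0.002]]
333 [[0.633, -0.238, 0.182], [0.638, -0.236, 0.184], [0.642, -0.232, 0.183], [0.576, -0.086, 0.004]]
334 [[0.631, -0.235, 0.177], [0.638, -0.236, 0.182], [0.569, -0.09, 0.0], [0.576, -0.085, 0.001]]
335 [[0.631, -0.234, 0.174], [0.563, -0.095, -0.0], [0.57, -0.091, 0.0], [0.577, -0.086, -0.0]]
336 [[0.558, -0.101, -0.0], [0.565, -0.098, 0.001], [0.572, -0.094, 0.001], [0.578, -0.089, 0.0]]
```

Tips sit about 14 mm ahead of the TCP at 50 mm opening. Now I'll descend on the weight and grip it.

```bash
python3 -m crank '.05 .0021 0 .015 0 0 -.2;.05 0 0 .015 0 0 0;.05 0 0 .015 0 0 0;.05 0 0 .015 0 0 0;.05 0 0 .015 0 0 0;.05 0 0 .015 0 0 0;.05 0 0 .011 0 0 0;.05 0 0 .007 0 0 0' 40; python3 plan.py .617 -.206 .082 44.5;  python3 -m crank '.02 0 0 0 0 0 0;.02 0 0 0 0 0 0;.02 0 0 0 0 0 0;.02 0 0 0 0 0 0;.02 0 0 0 0 0 0;.02 0 0 0 0 0 0;.02 0 0 0 0 0 0;.02 0 0 0 0 0 0' 40
```

```text
clock: 2.82
position: [0.6172, -0.2058, 0.0816]
tool_rot: [-3.141, 0.0, 0.778]
force: [0.2, -0.1, 0.5]
grip_width: 0.0498
finger_force: 0.0
t 2.82 pos [ 0.6172 -0.2058  0.0816] rpy [-1.7999e+02  2.0000e-02  4.4580e+01] w 0.0498 ff 0.0 F [ 0.2 -0.1  0.5] q7 -0.76
shift mm [-0.3 -0.  -0.4] turn deg [-0.01  0.02  0.08] shift after turn [-0.3 -0.  -0.4]
clock: 3.48
position: [0.6172, -0.206, 0.0824]
tool_rot: [3.142, -0.0, 0.779]
force: [0.2, 0.9, -2.8]
grip_width: 0.0327
finger_force: 39.8
```

```bash
python3 -m crank '.02 0 0 -.004 0 0 0;.02 0 0 -.008 0 0 0;.02 0 0 -.012 0 0 0;.02 0 0 -.012 0 0 0;.02 0 0 -.012 0 0 0;.02 0 0 -.012 0 0 0;.02 0 0 -.012 0 0 0;.02 0 0 -.008 0 0 0'; python3 plan.py .6395 .198 .16 44.5
```

```text
clock: 4.15
position: [0.6176, -0.2061, 0.1644]
tool_rot: [3.14, -0.001, 0.779]
force: [-0.7, -0.5, -1.8]
grip_width: 0.0324
finger_force: 39.9
t 4.15 pos [ 0.6176 -0.2061  0.1644] rpy [ 1.7992e+02 -4.0000e-02  4.4640e+01] w 0.0324 ff 39.9 F [-0.7 -0.5 -1.8] q7 -0.73
shift mm [ 299.5 -272.2    4.3] turn deg [ 0.08 -0.04  0.14] shift after turn [ 298.9 -272.9    4.4]
```

```bash
python3 -m crank '.02 .01 -.009 0 0 0 0;.02 .018 -.0165 0 0 0 0;.02 .02 -.018 0 0 0 0;.02 .02 -.018 0 0 0 0;.02 .02 -.018 0 0 0 0;.02 .02 -.018 0 0 0 0;.02 .02 -.018 0 0 0 0;.02 .02 -.018 0 0 0 0';python3 -m crank '.02 .02 -.018 0 0 0 0;.02 .02 -.018 0 0 0 0;.02 .02 -.018 0 0 0 0;.02 .02 -.018 0 0 0 0;.02 .02 -.018 0 0 0 0;.02 .02 -.018 0 0 0 0;.02 .018 -.0165 0 0 0 0;.02 .01 -.009 0 0 0 0'; python3 plan.py .6395 .198 .045 44.5
```

```text
clock: 4.82
position: [0.6283, -0.005, 0.1623]
tool_rot: [-3.141, 0.0, 0.78]
force: [0.8, -0.0, -2.5]
grip_width: 0.0327
finger_force: 40.0
clock: 5.48
position: [0.6392, 0.1962, 0.1622]
tool_rot: [-3.14, -0.001, 0.782]
force: [-0.6, 0.7, -2.3]
grip_width: 0.033
finger_force: 40.0
t 5.48 pos [0.6392 0.1962 0.1622] rpy [-1.7992e+02 -4.0000e-02  4.4830e+01] w 0.0330 ff 40.0 F [-0.6  0.7 -2.3] q7 -1.34
shift mm [  1.4  -0.9 117.2] turn deg [-0.08 -0.04  0.33] shift after turn [  1.5  -1.1 117.2]
```

Descend to 45 mm, look at the gap from the force, then ease down.

```bash
python3 -m crank '.02 .0014 -.001 .014 0 0 .2;.02 0 0 .018 0 0 0;.02 0 0 .018 0 0 0;.02 0 0 .018 0 0 0;.02 0 0 .018 0 0 0;.02 0 0 .014 0 0 0;.02 0 0 .01 0 0 0;.02 0 0 .007 0 0 0'; python3 -m crank '.02 0 0 .001 0 0 0;.02 0 0 .001 0 0 0;.02 0 0 .001 0 0 0;.02 0 0 .001 0 0 0;.02 0 0 0 0 0 0;.02 0 0 0 0 0 0;.02 0 0 0 0 0 0;.02 0 0 0 0 0 0'; python3 plan.py .6395 .198 .0405 44.5
```

```text
clock: 6.15
position: [0.6401, 0.1931, 0.0439]
tool_rot: [-3.141, 0.001, 0.775]
force: [-0.1, -0.4, -1.4]
grip_width: 0.0326
finger_force: 40.0
clock: 6.82
position: [0.6405, 0.1938, 0.0415]
tool_rot: [3.141, -0.0, 0.776]
force: [-0.3, 0.3, -2.7]
grip_width: 0.0328
finger_force: 40.0
t 6.82 pos [0.6405 0.1938 0.0415] rpy [ 1.7999e+02 -2.0000e-02  4.4450e+01] w 0.0328 ff 40.0 F [-0.3  0.3 -2.7] q7 -1.39
shift mm [ 2.2 -3.7  1. ] turn deg [ 0.01 -0.02 -0.05] shift after turn [ 2.2 -3.7  1. ]
```

```bash
python3 -m crank '.02 .001 -.0015 0 0 0 0;.02 .0012 -.002 0 0 0 0;.02 0 0 .0006 0 0 0;.02 0 0 .0006 0 0 0;.02 0 0 .0004 0 0 0;.02 0 0 .0004 0 0 0;.02 0 0 0 0 0 0;.02 0 0 0 0 0 0'; python3 plan.py .6395 .198 .0405 44.5
```

```text
clock: 7.48
position: [0.6395, 0.1982, 0.0402]
tool_rot: [-3.141, -0.0, 0.776]
force: [-6.3, 0.9, 13.8]
grip_width: 0.0327
finger_force: 41.5
t 7.48 pos [0.6395 0.1982 0.0402] rpy [-1.7999e+02 -3.0000e-02  4.4470e+01] w 0.0327 ff 41.5 F [-6.3  0.9 13.8] q7 -1.39
shift mm [-0.2  0.2 -0.3] turn deg [-0.01 -0.03 -0.03] shift after turn [-0.2  0.2 -0.3]
```

Contact shows as +14 N. Release to 60 mm, since the fingers stay above the foot, then lift and check.

```bash
python3 -m crank '.05 0 0 -.0005 0 0 0;.05 0 0 -.0003 0 0 0;.05 0 0 0 0 0 0;.05 0 0 0 0 0 0;.05 0 0 0 0 0 0;.05 0 0 0 0 0 0;.05 0 0 0 0 0 0;.05 0 0 0 0 0 0'; python3 -m crank '.05 0 0 -.01 0 0 0;.05 0 0 -.015 0 0 0;.05 0 0 -.02 0 0 0;.05 0 0 -.02 0 0 0;.05 0 0 -.02 0 0 0;.05 0 0 -.02 0 0 0;.05 0 0 -.015 0 0 0;.05 0 0 0 0 0 0'; python3 plan.py .617 -.206 .16 44.5
```

```text
clock: 8.15
position: [0.6395, 0.1977, 0.04]
tool_rot: [-3.142, 0.0, 0.776]
force: [-0.3, 0.5, 0.7]
grip_width: 0.0503
finger_force: 0.0
clock: 8.82
position: [0.6411, 0.1983, 0.1652]
tool_rot: [3.139, -0.005, 0.776]
force: [-0.4, 0.7, 0.1]
grip_width: 0.05
finger_force: 0.0
t 8.82 pos [0.6411 0.1983 0.1652] rpy [179.86  -0.3   44.44] w 0.0500 ff 0.0 F [-0.4  0.7  0.1] q7 -1.35
shift mm [-300.3  271.8    4.3] turn deg [ 0.14 -0.3  -0.06] shift after turn [-300.6  271.5    5.2]
```

```bash
python3 -m crank '.055 -.01 .009 0 0 0 0;.055 -.018 .0165 0 0 0 0;.055 -.022 .0198 0 0 0 0;.055 -.022 .0198 0 0 0 0;.055 -.022 .0198 0 0 0 0;.055 -.022 .0198 0 0 0 0;.055 -.022 .0198 0 0 0 0;.055 -.012 .0108 0 0 0 0'; python3 plan.py .617 -.206 .16 44.5
python3 - <<'E'
from h import *
from workcell import grab_frame
f=grab_frame("top"); g=grab_frame("scene"); np.savez("/tmp/t2.npz",**f)
a=crop(f["pixels"],232,122,50,50,6);b=crop(f["pixels"],405,132,50,50,6)
c=crop(g["pixels"],420,210,50,50,6);d=crop(g["pixels"],280,340,100,100,3)
cv2.imwrite("pics/d.png",cv2.convertScaleAbs(np.vstack([np.hstack([a,b]),np.hstack([c,d])]),alpha=1.6))
for h in (f,g):
  P=cloud(h).reshape(-1,3)
  for nm,(x,y),r,z0,z1 in [("wtop",(.64,.198),.03,.041,.051),("knob",(.64,.198),.03,.058,.075),("cover",(.617,-.206),.045,.054,.07)]:
    q=P[(np.hypot(P[:,0]-x,P[:,1]-y)<r)&(P[:,2]>z0)&(P[:,2]<z1)]
    if len(q): print(nm,len(q),np.round(q.mean(0),4),np.round((q[:,:2].max(0)+q[:,:2].min(0))/2,4))
E
```

```text
clock: 9.48
position: [0.6264, -0.0088, 0.1602]
tool_rot: [3.141, 0.002, 0.772]
force: [0.6, -0.4, 0.8]
grip_width: 0.0553
finger_force: 0.0
t 9.48 pos [ 0.6264 -0.0088  0.1602] rpy [1.7995e+02 1.0000e-01 4.4260e+01] w 0.0553 ff 0.0 F [ 0.6 -0.4  0.8] q7 -1.06
shift mm [-144.4  134.7    0.6] turn deg [ 0.05  0.1  -0.24] shift after turn [-144.9  134.1    0.2]
wtop 111 [0.638  0.1962 0.046 ] [0.6402 0.1965]
knob 46 [0.64   0.1965 0.063 ] [0.6392 0.197 ]
wtop 157 [0.6399 0.1927 0.0467] [0.6385 0.1975]
knob 65 [0.6391 0.1954 0.0633] [0.6388 0.1976]
cover 1083 [ 0.6183 -0.2073  0.062 ] [ 0.6167 -0.205 ]
```

View pics/d.png

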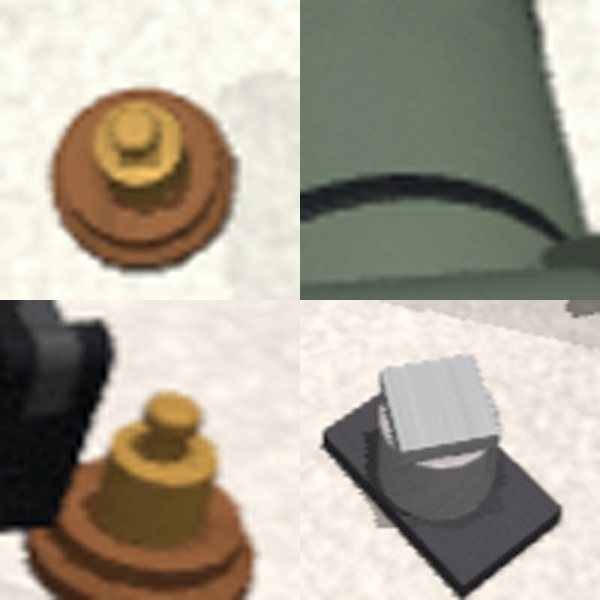

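The weight stands centred on the wooden stand, at (140,150) in the top panel. The cover plate at (440,400) is now bare on the mould. I'll fit its angle from depth.

```bash
python3 - <<'E'
from h import *
from workcell import grab_frame
g=grab_frame("scene"); np.savez("/tmp/s2.npz",**g); P=cloud(g).reshape(-1,3)
q=P[(np.hypot(P[:,0]-.617,P[:,1]+.206)<.05)&(P[:,2]>.058)&(P[:,2]<.07)]
print(len(q),np.median(q[:,2]),cv2.minAreaRect((q[:,:2]*1000).astype(np.float32)))
r=P[(np.hypot(P[:,0]-.617,P[:,1]+.206)<.08)&(P[:,2]>.0085)&(P[:,2]<.016)]
print(cv2.minAreaRect((r[:,:2]*1000).astype(np.float32)))
r=P[(np.hypot(P[:,0]-.48,P[:,1]+.017)<.05)&(P[:,2]>.013)&(P[:,2]<.02)]
print(cv2.minAreaRect((r[:,:2]*1000).astype(np.float32)))
E
python3 -m crank '.06 -.01 .009 0 0 0 0;.06 -.018 .017 0 0 0 0;.06 -.022 .0205 0 0 0 0;.06 -.022 .0205 0 0 0 0;.06 -.022 .0205 0 0 0 0;.06 -.022 .0205 0 0 0 0;.06 -.018 .017 0 0 0 0;.06 -.01 .009 0 0 0 0'; python3 plan.py .617 -.206 .10 44.5
```

```text
1010 0.0626152470542107 ((616.174560546875, -204.25445556640625), (43.918453216552734, 46.479637145996094), 45.42264175415039)
((618.3216552734375, -203.74154663085938), (60.174774169921875, 100.94060516357422), 72.66822052001953)
((479.0765686035156, -16.14608383178711), (61.807830810546875, 66.00872802734375), 28.61467170715332)
clock: 10.3
position: [0.6176, -0.2035, 0.1601]
tool_rot: [3.141, 0.001, 0.774]
force: [-0.4, -0.3, -0.1]
grip_width: 0.0599
finger_force: 0.0
t 10.30 pos [ 0.6176 -0.2035  0.1601] rpy [1.7998e+02 5.0000e-02 4.4350e+01] w 0.0599 ff 0.0 F [-0.4 -0.3 -0.1] q7 -0.74
shift mm [-2.2  1.3 60.1] turn deg [ 0.02  0.05 -0.15] shift after turn [-2.2  1.4 60.1]
```

```bash
python3 -m crank '.06 -.002 .001 .01 0 0 -.6;.06 0 0 .014 0 0 0;.06 0 0 .014 0 0 0;.06 0 0 .014 0 0 0;.06 0 0 .014 0 0 0;.06 0 0 .01 0 0 0;.06 0 0 .004 0 0 0;.06 0 0 0 0 0 0'; python3 plan.py .617 -.205 .0715 45
```

```text
clock: 10.97
position: [0.6171, -0.202, 0.0788]
tool_rot: [-3.14, 0.001, 0.787]
force: [-0.5, -0.9, 0.2]
grip_width: 0.0599
finger_force: 0.0
t 10.97 pos [ 0.6171 -0.202   0.0788] rpy [-1.7991e+02  4.0000e-02  4.5080e+01] w 0.0599 ff 0.0 F [-0.5 -0.9  0.2] q7 -0.76
shift mm [-2.2  2.1  7.3] turn deg [-0.09  0.04  0.08] shift after turn [-2.2  2.1  7.3]
```

```bash
python3 -m crank '.06 -.0011 .001 .003 0 0 0;.06 -.0011 .001 .003 0 0 0;.06 0 0 .0013 0 0 0;.06 0 0 0 0 0 0;.06 0 0 0 0 0 0;.06 0 0 0 0 0 0;.06 0 0 0 0 0 0;.06 0 0 0 0 0 0'; python3 plan.py .617 -.205 .0715 45; python3 - <<'E'
from workcell import telemetry,grab_frame
import numpy as np
for i in range(3): grab_frame("top"); print(np.round(telemetry.observe()["position"],4))
E
```

```text
clock: 11.63
position: [0.6175, -0.2054, 0.073]
tool_rot: [3.141, -0.0, 0.786]
force: [-0.6, 0.3, -0.2]
grip_width: 0.0596
finger_force: 0.0
t 11.63 pos [ 0.6175 -0.2054  0.073 ] rpy [ 1.7999e+02 -1.0000e-02  4.5060e+01] w 0.0596 ff 0.0 F [-0.6  0.3 -0.2] q7 -0.76
shift mm [-0.1 -0.7  1.5] turn deg [ 0.01 -0.01  0.06] shift after turn [-0.1 -0.7  1.5]
[ 0.6175 -0.2055  0.0729]
[ 0.6174 -0.2055  0.0729]
[ 0.6174 -0.2055  0.0729]
```

```bash
python3 -m crank '.06 0 -.0005 .0015 0 0 0;.06 0 0 0 0 0 0;.035 0 0 0 0 0 0;.035 0 0 0 0 0 0;.035 0 0 0 0 0 0;.035 0 0 0 0 0 0;.035 0 0 0 0 0 0;.035 0 0 0 0 0 0' 40; python3 -m crank '.035 0 0 -.002 0 0 0;.035 0 0 -.004 0 0 0;.035 0 0 -.008 0 0 0;.035 0 0 -.012 0 0 0;.035 0 0 -.012 0 0 0;.035 0 0 -.012 0 0 0;.035 0 0 -.012 0 0 0;.035 0 0 0 0 0 0'; python3 plan.py .4795 -.017 .12 28.5
```

```text
clock: 12.45
position: [0.6171, -0.2051, 0.0715]
tool_rot: [3.142, -0.0, 0.786]
force: [-1.9, 0.5, 5.3]
grip_width: 0.0428
finger_force: 40.9
clock: 13.12
position: [0.6183, -0.2055, 0.1366]
tool_rot: [3.138, -0.002, 0.786]
force: [0.2, -0.1, -1.1]
grip_width: 0.0428
finger_force: 40.9
t 13.12 pos [ 0.6183 -0.2055  0.1366] rpy [ 1.798e+02 -1.100e-01  4.504e+01] w 0.0428 ff 40.9 F [ 0.2 -0.1 -1.1] q7 -0.73
shift mm [  35.3 -231.5   15.9] turn deg [ 0.18 -0.14 16.54] shift after turn [ -32.  -231.9   16.6]
```

```bash
python3 -m crank '.035 .0015 -.01 0 0 0 0;.035 .003 -.02 0 0 0 0;.035 .0035 -.023 0 0 0 0;.035 .0035 -.023 0 0 0 0;.035 .0035 -.023 0 0 0 0;.035 .0035 -.023 0 0 0 0;.035 .0035 -.023 0 0 0 0;.035 .0035 -.023 0 0 0 0'; python3 -m crank '.035 .0035 -.023 0 0 0 0;.035 .003 -.02 0 0 0 0;.035 .002 -.013 0 0 0 0;.035 .001 -.007 0 0 0 0;.035 0 0 .01 0 0 5.5;.035 0 0 .01 0 0 5.5;.035 0 0 .01 0 0 5.5;.035 0 0 0 0 0 0';python3 plan.py .4795 -.017 .045 28.5
```

```text
clock: 13.78
position: [0.5145, -0.0671, 0.1328]
tool_rot: [-3.141, 0.001, 0.786]
force: [0.6, -0.3, -0.7]
grip_width: 0.0427
finger_force: 40.9
clock: 14.45
position: [0.4777, -0.0174, 0.1018]
tool_rot: [-3.141, 0.002, 0.493]
force: [-1.2, 0.0, -0.9]
grip_width: 0.0425
finger_force: 40.9
t 14.45 pos [ 0.4777 -0.0174  0.1018] rpy [-1.7997e+02  1.2000e-01  2.8260e+01] w 0.0425 ff 40.9 F [-1.2  0.  -0.9] q7 -1.34
shift mm [ 1.9  0.5 56.8] turn deg [-0.04  0.12 -0.24] shift after turn [ 1.8  0.5 56.8]
```

```bash
python3 -m crank '.035 .0018 .0005 .008 0 0 -.2;.035 0 0 .012 0 0 0;.035 0 0 .012 0 0 0;.035 0 0 .012 0 0 0;.035 0 0 .01 0 0 0;.035 0 0 .005 0 0 0;.035 0 0 .003 0 0 0;.035 0 0 0 0 0 0';python3 -m crank '.035 0 0 .001 0 0 0;.035 0 0 0 0 0 0;.035 0 0 0 0 0 0;.035 0 0 0 0 0 0;.035 0 0 0 0 0 0;.035 0 0 0 0 0 0;.035 0 0 0 0 0 0;.035 0 0 0 0 0 0';python3 plan.py .4795 -.017 .0355 28.5
```

```text
clock: 15.12
position: [0.4801, -0.0167, 0.041]
tool_rot: [-3.141, 0.0, 0.503]
force: [0.9, 0.0, -0.7]
grip_width: 0.0429
finger_force: 40.9
clock: 15.78
position: [0.4801, -0.0167, 0.0404]
tool_rot: [3.142, -0.0, 0.502]
force: [-0.5, -0.7, -1.5]
grip_width: 0.0426
finger_force: 40.9
t 15.78 pos [ 0.4801 -0.0167  0.0404] rpy [180.    -0.    28.76] w 0.0426 ff 40.9 F [-0.5 -0.7 -1.5] q7 -1.37
shift mm [-0.7 -0.   4.9] turn deg [ 0.   -0.    0.26] shift after turn [-0.7 -0.   4.9]
```

```bash
python3 -m crank '.035 -.0005 0 .002 0 0 0;.035 0 0 .0015 0 0 0;.035 0 0 .0008 0 0 0;.035 0 0 .0006 0 0 0;.035 0 0 0 0 0 0;.035 0 0 0 0 0 0;.035 0 0 0 0 0 0;.035 0 0 0 0 0 0';python3 plan.py .4795 -.017 .0355 28.5
```

```text
clock: 16.45
position: [0.4795, -0.017, 0.0354]
tool_rot: [-3.142, 0.0, 0.502]
force: [-1.8, 0.1, 5.9]
grip_width: 0.0428
finger_force: 41.6
t 16.45 pos [ 0.4795 -0.017   0.0354] rpy [-1.800e+02  1.000e-02  2.875e+01] w 0.0428 ff 41.6 F [-1.8  0.1  5.9] q7 -1.37
shift mm [-0.   0.  -0.1] turn deg [-0.    0.01  0.25] shift after turn [-0.   0.  -0.1]
```

```bash
python3 -m crank '.06 0 0 -.0005 0 0 0;.06 0 0 0 0 0 0;.06 0 0 0 0 0 0;.06 0 0 0 0 0 0;.06 0 0 0 0 0 0;.06 0 0 0 0 0 0;.06 0 0 0 0 0 0;.06 0 0 0 0 0 0'; python3 -m crank '.085 0 0 -.01 0 0 0;.085 0 0 -.015 0 0 0;.085 0 0 -.02 0 0 0;.085 0 0 -.02 0 0 0;.085 0 0 -.015 0 0 0;.085 0 0 -.01 0 0 0;.085 0 0 0 0 0 0;.085 0 0 0 0 0 0'; python3 plan.py .617 -.206 .12 28.5
```

```text
clock: 17.12
position: [0.4797, -0.017, 0.0359]
tool_rot: [-3.142, -0.0, 0.502]
force: [-0.4, -0.0, -0.1]
grip_width: 0.0606
finger_force: 0.0
clock: 17.78
position: [0.4798, -0.017, 0.1263]
tool_rot: [3.141, -0.001, 0.502]
force: [-0.7, -0.4, 0.1]
grip_width: 0.0847
finger_force: 0.0
t 17.78 pos [ 0.4798 -0.017   0.1263] rpy [ 1.7997e+02 -5.0000e-02  2.8740e+01] w 0.0847 ff 0.0 F [-0.7 -0.4  0.1] q7 -1.32
shift mm [ 29.4 231.6   6.4] turn deg [ 0.03 -0.05  0.24] shift after turn [ 30.4 231.5   6.3]
```

```bash
python3 -m crank '.085 .001 .01 0 0 0 0;.085 .002 .018 0 0 0 0;.085 .0032 .025 0 0 0 0;.085 .0032 .025 0 0 0 0;.085 .0032 .025 0 0 0 0;.085 .0032 .025 0 0 0 0;.085 .002 .015 0 0 0 0;.085 .001 .007 0 0 0 0'; 
python3 - <<'E'
from h import *
from workcell import grab_frame
f=grab_frame("top"); g=grab_frame("scene"); np.savez("/tmp/s3.npz",**g)
a=crop(f["pixels"],325,193,50,50,6);c=crop(g["pixels"],280,250,100,100,3);d=crop(g["pixels"],280,340,100,100,3)
cv2.imwrite("pics/e.png",cv2.convertScaleAbs(np.hstack([a,c,d])[:,:800+100][:, :900],alpha=1.4)[:, :800])
P=cloud(g).reshape(-1,3)
q=P[(np.hypot(P[:,0]-.48,P[:,1]+.017)<.035)&(P[:,2]>.0225)&(P[:,2]<.032)]; print("cover",len(q),np.median(q[:,2]),cv2.minAreaRect((q[:,:2]*1000).astype(np.float32)))
q=P[(np.hypot(P[:,0]-.617,P[:,1]+.206)<.04)&(P[:,2]>.047)&(P[:,2]<.058)]; print("ring",len(q),cv2.minEnclosingCircle((q[:,:2]*1000).astype(np.float32)))
E
python3 plan.py .617 -.206 .12 28.5
```

```text
clock: 18.45
position: [0.5688, -0.1422, 0.1246]
tool_rot: [-3.141, 0.001, 0.5]
force: [-0.2, 0.1, 0.3]
grip_width: 0.085
finger_force: 0.0
cover 98 0.026953176086812566 ((467.02227783203125, -25.031089782714844), (16.916385650634766, 45.564910888671875), 22.388137817382812)
ring 633 ((617.5765380859375, -204.64889526367188), 27.742389678955078)
t 18.55 pos [ 0.5682 -0.1405  0.1249] rpy [-1.7996e+02  6.0000e-02  2.8670e+01] w 0.0848 ff 0.0 F [-0.4  0.6 -0.1] q7 -1.08
shift mm [11.4 80.9  4.8] turn deg [-0.04  0.06  0.17] shift after turn [11.7 80.9  4.9]
```

View pics/e.png

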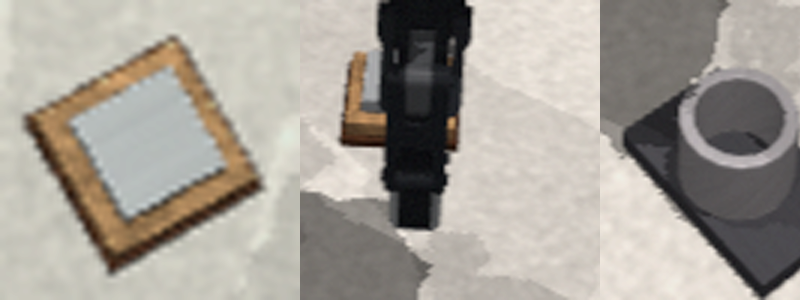

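The cover lies squarely and centred on the cork, at (148,142). The ring stands bare on the base plate at (738,140). On to the ring.

```bash
python3 -m crank '.085 .0015 .01 0 0 0 0;.085 .0023 .018 0 0 0 0;.085 .0023 .018 0 0 0 0;.085 .0023 .018 0 0 0 0;.085 .002 .0105 0 0 0 0;.085 .001 .006 0 0 0 0;.085 0 0 0 0 0 0;.085 0 0 0 0 0 0'; python3 plan.py .6173 -.2053 .038 28.5
```

```text
clock: 19.22
position: [0.6168, -0.2037, 0.1257]
tool_rot: [-3.141, 0.0, 0.503]
force: [1.2, -0.7, 0.4]
grip_width: 0.085
finger_force: 0.0
t 19.22 pos [ 0.6168 -0.2037  0.1257] rpy [-1.7996e+02  1.0000e-02  2.8800e+01] w 0.0850 ff 0.0 F [ 1.2 -0.7  0.4] q7 -0.98
shift mm [-0.3  1.7 87.7] turn deg [-0.04  0.01  0.3 ] shift after turn [-0.3  1.7 87.7]
```

```bash
python3 -m crank '.085 0 .0015 .01 0 0 0;.085 0 0 .015 0 0 0;.085 0 0 .015 0 0 0;.085 0 0 .015 0 0 0;.085 0 0 .015 0 0 0;.085 0 0 .01 0 0 0;.085 0 0 .005 0 0 0;.085 0 0 .003 0 0 0'; python3 -m crank '.085 0 0 0 0 0 0;.085 0 0 0 0 0 0;.045 0 0 0 0 0 0;.045 0 0 0 0 0 0;.045 0 0 0 0 0 0;.045 0 0 0 0 0 0;.045 0 0 0 0 0 0;.045 0 0 0 0 0 0' 50;  python3 plan.py .6173 -.2053 .038 28.5
```

```text
clock: 19.88
position: [0.6174, -0.2055, 0.037]
tool_rot: [-3.141, 0.001, 0.502]
force: [-0.1, -0.4, -0.2]
grip_width: 0.0852
finger_force: 0.0
clock: 20.55
position: [0.618, -0.2059, 0.0389]
tool_rot: [3.141, -0.001, 0.502]
force: [-3.5, 1.9, 10.3]
grip_width: 0.0537
finger_force: 50.7
t 20.55 pos [ 0.618  -0.2059  0.0389] rpy [ 1.7997e+02 -3.0000e-02  2.8750e+01] w 0.0537 ff 50.7 F [-3.5  1.9 10.3] q7 -1.00
shift mm [-0.3 -0.8  0.9] turn deg [ 0.03 -0.03  0.25] shift after turn [-0.3 -0.8  0.9]
```

```bash
python3 -m crank '.045 0 0 -.003 0 0 0;.045 0 0 -.006 0 0 0;.045 0 0 -.012 0 0 0;.045 0 0 -.016 0 0 0;.045 0 0 -.016 0 0 0;.045 0 0 -.016 0 0 0;.045 0 0 -.012 0 0 0;.045 0 0 -.006 0 0 0'; python3 plan.py .387 .265 .12 28.5
```

```text
clock: 21.22
position: [0.6184, -0.2061, 0.1273]
tool_rot: [3.14, -0.002, 0.502]
force: [0.0, -0.2, -2.6]
grip_width: 0.0536
finger_force: 53.1
t 21.22 pos [ 0.6184 -0.2061  0.1273] rpy [ 1.799e+02 -1.000e-01  2.874e+01] w 0.0536 ff 53.1 F [ 0.  -0.2 -2.6] q7 -0.97
shift mm [  23.6 -524.3    6.5] turn deg [ 0.1  -0.1   0.24] shift after turn [  21.4 -524.4    7.3]
```

```bash
python3 -m crank '.045 .001 -.008 0 0 0 0;.045 .001 -.016 0 0 0 0;.045 .001 -.024 0 0 0 0;.045 .001 -.024 0 0 0 0;.045 .001 -.024 0 0 0 0;.045 .001 -.024 0 0 0 0;.045 .001 -.024 0 0 0 0;.045 .001 -.024 0 0 0 0'; python3 -m crank '.045 .001 -.025 0 0 0 0;.045 .001 -.025 0 0 0 0;.045 .001 -.025 0 0 0 0;.045 .001 -.025 0 0 0 0;.045 .001 -.025 0 0 0 0;.045 .001 -.025 0 0 0 0;.045 .001 -.025 0 0 0 0;.045 .001 -.025 0 0 0 0';python3 -m crank '.045 .001 -.025 0 0 0 0;.045 .001 -.025 0 0 0 0;.045 .001 -.025 0 0 0 0;.045 .001 -.025 0 0 0 0;.045 .001 -.022 0 0 0 0;.045 .001 -.016 0 0 0 0;.045 .001 -.012 0 0 0 0;.045 0 -.006 0 0 0 0';python3 plan.py .3873 .265 .062 28.5
```

```text
clock: 21.88
position: [0.5425, -0.0532, 0.1242]
tool_rot: [-3.141, 0.001, 0.502]
force: [1.0, 0.5, -2.8]
grip_width: 0.0537
finger_force: 53.2
clock: 22.55
position: [0.4532, 0.1256, 0.1244]
tool_rot: [-3.141, 0.001, 0.502]
force: [0.6, -0.2, -2.4]
grip_width: 0.0536
finger_force: 53.2
clock: 23.22
position: [0.3843, 0.2661, 0.1245]
tool_rot: [-3.141, 0.001, 0.504]
force: [-0.0, -0.4, -3.1]
grip_width: 0.0535
finger_force: 53.2
t 23.22 pos [0.3843 0.2661 0.1245] rpy [-1.7997e+02  4.0000e-02  2.8880e+01] w 0.0535 ff 53.2 F [-0.  -0.4 -3.1] q7 -1.96
shift mm [ 2.1  2.5 62.5] turn deg [-0.03  0.04  0.38] shift after turn [ 2.1  2.4 62.5]
```

```bash
python3 -m crank '.045 .001 .001 .01 0 0 0;.045 .001 .001 .015 0 0 0;.045 0 0 .015 0 0 0;.045 0 0 .012 0 0 0;.045 0 0 .008 0 0 0;.045 0 0 .003 0 0 0;.045 0 0 0 0 0 0;.045 0 0 0 0 0 0';python3 plan.py .3873 .265 .042 28.5
```

```text
clock: 23.88
position: [0.3887, 0.2636, 0.062]
tool_rot: [3.142, 0.0, 0.501]
force: [-0.6, -0.9, -1.8]
grip_width: 0.0535
finger_force: 53.2
t 23.88 pos [0.3887 0.2636 0.062 ] rpy [180.     0.    28.73] w 0.0535 ff 53.2 F [-0.6 -0.9 -1.8] q7 -1.99
shift mm [-0.6 -1.9 20. ] turn deg [0.   0.   0.23] shift after turn [-0.6 -1.9 20. ]
```

```bash
python3 -m crank '.045 -.0005 -.001 .002 0 0 0;.045 0 -.0005 .004 0 0 0;.045 0 0 .005 0 0 0;.045 0 0 .004 0 0 0;.045 0 0 .002 0 0 0;.045 0 0 .001 0 0 0;.045 0 0 0 0 0 0;.045 0 0 0 0 0 0';python3 plan.py .3873 .265 .042 28.5
```

```text
clock: 24.55
position: [0.3874, 0.2649, 0.0439]
tool_rot: [-3.142, 0.0, 0.502]
force: [-0.0, 0.6, -2.7]
grip_width: 0.0533
finger_force: 53.2
t 24.55 pos [0.3874 0.2649 0.0439] rpy [-180.      0.     28.76] w 0.0533 ff 53.2 F [-0.   0.6 -2.7] q7 -2.01
shift mm [-0.  -0.1  1.9] turn deg [-0.    0.    0.26] shift after turn [-0.  -0.1  1.9]
```

```bash
python3 -m crank '.045 0 0 .0008 0 0 0;.045 0 0 .0006 0 0 0;.045 0 0 .0005 0 0 0;.045 0 0 .0004 0 0 0;.045 0 0 0 0 0 0;.045 0 0 0 0 0 0;.045 0 0 0 0 0 0;.045 0 0 0 0 0 0';python3 plan.py .3873 .265 .042 28.5
```

```text
clock: 25.22
position: [0.3875, 0.2649, 0.0419]
tool_rot: [3.142, -0.0, 0.502]
force: [-1.7, -1.1, 5.9]
grip_width: 0.0534
finger_force: 54.0
t 25.22 pos [0.3875 0.2649 0.0419] rpy [ 1.800e+02 -1.000e-02  2.875e+01] w 0.0534 ff 54.0 F [-1.7 -1.1  5.9] q7 -2.01
shift mm [-0.1 -0.2 -0.1] turn deg [ 0.   -0.01  0.25] shift after turn [-0.1 -0.2 -0.1]
```

```bash
python3 -m crank '.075 0 0 -.0005 0 0 0;.075 0 0 0 0 0 0;.075 0 0 0 0 0 0;.075 0 0 0 0 0 0;.075 0 0 0 0 0 0;.075 0 0 0 0 0 0;.075 0 0 0 0 0 0;.075 0 0 0 0 0 0'; python3 -m crank '.075 0 0 -.01 0 0 0;.075 0 0 -.015 0 0 0;.075 0 0 -.02 0 0 0;.075 0 0 -.02 0 0 0;.075 0 0 -.02 0 0 0;.075 0 0 -.01 0 0 0;.08 0 0 0 0 0 0;.08 0 0 0 0 0 0'; python3 plan.py .619 -.204 .14 28.5
python3 - <<'E'
from h import *
from workcell import grab_frame
f=grab_frame("top"); g=grab_frame("scene"); np.savez("/tmp/t4.npz",**f);np.savez("/tmp/s4.npz",**g)
P=cloud(f).reshape(-1,3);Q=cloud(g).reshape(-1,3)
for P in (P,Q):
  q=P[(np.hypot(P[:,0]-.387,P[:,1]-.265)<.04)&(P[:,2]>.05)&(P[:,2]<.06)]; print("ring",len(q),cv2.minEnclosingCircle((q[:,:2]*1000).astype(np.float32)) if len(q) else 0)
  for lo,hi in ((.0085,.018),):
    r=P[(np.hypot(P[:,0]-.619,P[:,1]+.204)<.07)&(P[:,2]>lo)&(P[:,2]<hi)]
    print("base",len(r),cv2.minAreaRect((r[:,:2]*1000).astype(np.float32)) if len(r) else 0)
c=crop(g["pixels"],300,130,100,100,4);d=crop(g["pixels"],280,340,100,100,4)
cv2.imwrite("pics/f.png",cv2.convertScaleAbs(np.hstack([c,d]),alpha=1.4))
E
```

```text
clock: 25.88
position: [0.3874, 0.2649, 0.0421]
tool_rot: [-3.142, 0.0, 0.502]
force: [0.1, 0.4, -0.1]
grip_width: 0.075
finger_force: 0.0
clock: 26.55
position: [0.3876, 0.2649, 0.1375]
tool_rot: [-3.142, -0.001, 0.502]
force: [-0.1, 0.2, -0.7]
grip_width: 0.0803
finger_force: 0.0
t 26.55 pos [0.3876 0.2649 0.1375] rpy [-1.800e+02 -6.000e-02  2.874e+01] w 0.0803 ff 0.0 F [-0.1  0.2 -0.7] q7 -1.95
shift mm [-22.6 522.4  -2.6] turn deg [-0.   -0.06  0.24] shift after turn [-20.4 522.5  -2.5]
ring 0 0
base 842 ((619.2501831054688, -204.40757751464844), (59.93315887451172, 102.00325012207031), 71.65240478515625)
ring 199 ((388.4399108886719, 263.81121826171875), 27.48927879333496)
base 2875 ((618.1395874023438, -203.24142456054688), (61.519344329833984, 101.304931640625), 72.38786315917969)
```

View pics/f.png

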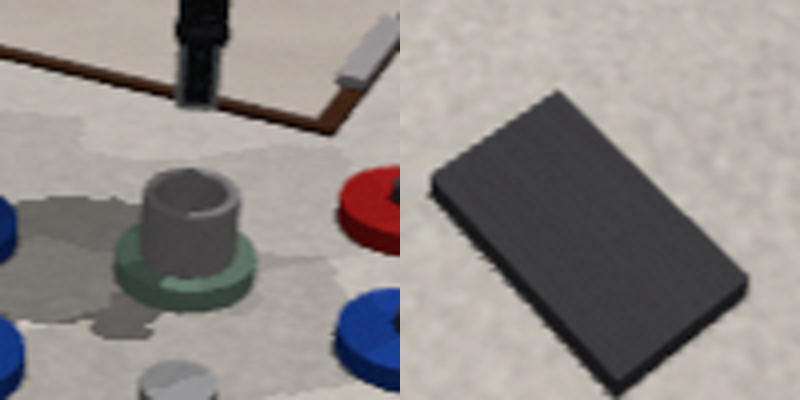

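The ring stands over the stub on the green stand, at (190,225), and the base plate lies bare at (590,240). Back to the base plate.

```bash
python3 -m crank '.08 -.001 .01 0 0 0 0;.08 -.001 .02 0 0 0 0;.08 -.001 .03 0 0 0 0;.08 -.001 .03 0 0 0 0;.08 -.001 .03 0 0 0 0;.08 -.001 .03 0 0 0 0;.08 -.001 .03 0 0 0 0;.08 -.001 .03 0 0 0 0'; python3 -m crank '.08 -.001 .03 0 0 0 0;.08 -.001 .03 0 0 0 0;.08 -.001 .03 0 0 0 0;.08 -.001 .03 0 0 0 0;.08 -.001 .03 0 0 0 0;.08 -.001 .03 0 0 0 0;.08 -.001 .03 0 0 0 0;.08 -.001 .03 0 0 0 0'; python3 -m crank '.08 -.001 .03 0 0 0 0;.08 -.001 .02 0 0 0 0;.08 -.001 .012 0 0 0 0;.08 -.001 .006 0 0 0 0;.08 0 .003 0 0 0 0;.08 0 0 .005 0 0 6;.08 0 0 .005 0 0 6;.08 0 0 .005 0 0 6';python3 -m crank '.08 0 0 .005 0 0 6;.08 0 0 .005 0 0 6;.08 0 0 .005 0 0 6;.08 0 0 .005 0 0 5.5;.08 0 0 .005 0 0 5;.08 0 0 0 0 0 0;.08 0 0 0 0 0 0;.08 0 0 0 0 0 0';python3 plan.py .6187 -.2038 .018 -18
```

```text
clock: 27.32
position: [0.4815, 0.0746, 0.1363]
tool_rot: [-3.141, 0.001, 0.502]
force: [0.8, 0.5, -0.3]
grip_width: 0.0803
finger_force: 0.0
clock: 27.98
position: [0.5895, -0.1396, 0.1361]
tool_rot: [-3.141, 0.001, 0.502]
force: [0.1, 0.3, -0.7]
grip_width: 0.0802
finger_force: 0.0
clock: 28.65
position: [0.6201, -0.2001, 0.1218]
tool_rot: [-3.141, 0.0, 0.184]
force: [0.0, 0.2, 0.1]
grip_width: 0.0798
finger_force: 0.0
clock: 29.32
position: [0.6205, -0.2007, 0.0974]
tool_rot: [-3.141, 0.0, -0.306]
force: [0.5, 0.1, 1.5]
grip_width: 0.0799
finger_force: 0.0
t 29.32 pos [ 0.6205 -0.2007  0.0974] rpy [-179.98    0.    -17.52] w 0.0799 ff 0.0 F [0.5 0.1 1.5] q7 -1.63
shift mm [-0.8  3.5 79.4] turn deg [-0.02  0.    0.48] shift after turn [-0.8  3.5 79.4]
```

```bash
python3 -m crank '.08 -.0004 .0018 .01 0 0 .5;.08 -.0004 .0017 .014 0 0 0;.08 0 0 .014 0 0 0;.08 0 0 .014 0 0 0;.08 0 0 .012 0 0 0;.08 0 0 .009 0 0 0;.08 0 0 .004 0 0 0;.08 0 0 0 0 0 0'; python3 -m crank '.08 0 0 .0015 0 0 0;.08 0 0 0 0 0 0;.08 0 0 0 0 0 0;.08 0 0 0 0 0 0;.08 0 0 0 0 0 0;.08 0 0 0 0 0 0;.08 0 0 0 0 0 0;.08 0 0 0 0 0 0';python3 plan.py .6187 -.2038 .018 -18
```

```text
clock: 29.98
position: [0.6181, -0.2044, 0.0188]
tool_rot: [3.142, 0.002, -0.318]
force: [-0.4, -0.4, -0.4]
grip_width: 0.08
finger_force: 0.0
clock: 30.65
position: [0.6187, -0.2045, 0.0187]
tool_rot: [-3.142, -0.0, -0.319]
force: [0.5, -0.0, -0.1]
grip_width: 0.08
finger_force: 0.0
t 30.65 pos [ 0.6187 -0.2045  0.0187] rpy [-180.     -0.    -18.25] w 0.0800 ff 0.0 F [ 0.5 -0.  -0.1] q7 -1.63
shift mm [-0.2 -0.7  0.7] turn deg [-0.   -0.   -0.25] shift after turn [-0.2 -0.7  0.7]
```

Close slowly and watch the vertical force.

```bash
python3 -m crank '.065 0 -.0006 0 0 0 0;.065 0 0 0 0 0 0;.065 0 0 0 0 0 0;.065 0 0 0 0 0 0;.05 0 0 0 0 0 0;.05 0 0 0 0 0 0;.05 0 0 0 0 0 0;.05 0 0 0 0 0 0' 70; python3 -m crank '.05 0 0 -.001 0 0 0;.05 0 0 -.002 0 0 0;.05 0 0 -.004 0 0 0;.05 0 0 -.004 0 0 0;.05 0 0 -.004 0 0 0;.05 0 0 -.003 0 0 0;.05 0 0 0 0 0 0;.05 0 0 0 0 0 0'; python3 plan.py .3945 -.300 .1 0.5
```

```text
clock: 31.32
position: [0.6191, -0.2036, 0.0193]
tool_rot: [-3.141, -0.0, -0.318]
force: [-3.6, 3.1, 12.9]
grip_width: 0.0576
finger_force: 73.7
clock: 31.98
position: [0.6189, -0.204, 0.0368]
tool_rot: [-3.142, -0.0, -0.319]
force: [1.0, 0.4, -6.1]
grip_width: 0.0577
finger_force: 75.9
t 31.98 pos [ 0.6189 -0.204   0.0368] rpy [-1.800e+02 -2.000e-02 -1.825e+01] w 0.0577 ff 75.9 F [ 1.   0.4 -6.1] q7 -1.63
shift mm [-183.   161.4  -63.3] turn deg [  0.    -0.02 -18.75] shift after turn [-225.2   94.   -63.2]
```

```bash
python3 -m crank '.05 0 0 -.006 0 0 0;.05 0 0 -.01 0 0 0;.05 0 0 -.012 0 0 0;.05 0 0 -.012 0 0 0;.05 0 0 -.012 0 0 0;.05 0 0 -.008 0 0 0;.05 0 0 -.003 0 0 0;.05 0 0 0 0 0 0'; python3 -m crank '.05 -.006 .0053 0 0 0 0;.05 -.012 .0106 0 0 0 0;.05 -.015 .0132 0 0 0 0;.05 -.015 .0132 0 0 0 0;.05 -.015 .0132 0 0 0 0;.05 -.015 .0132 0 0 0 0;.05 -.015 .0132 0 0 0 0;.05 -.015 .0132 0 0 0 0'; python3 -m crank '.05 -.015 .0132 0 0 0 0;.05 -.015 .0132 0 0 0 0;.05 -.015 .0132 0 0 0 0;.05 -.012 .0106 0 0 0 0;.05 -.01 .009 0 0 0 0;.05 -.006 .0053 0 0 0 0;.05 -.002 .002 0 0 0 0;.05 0 0 0 0 0 0';python3 -m crank '.05 0 0 .003 0 0 -4;.05 0 0 .005 0 0 -5;.05 0 0 .005 0 0 -5;.05 0 0 .003 0 0 -4;.05 0 0 0 0 0 -.8;.05 0 0 0 0 0 0;.05 0 0 0 0 0 0;.05 0 0 0 0 0 0'; python3 plan.py .3945 -.300 .0393 0.5
```

```text
clock: 32.65
position: [0.6192, -0.2041, 0.1007]
tool_rot: [-3.141, -0.001, -0.318]
force: [-0.0, 0.6, -6.8]
grip_width: 0.0577
finger_force: 76.6
clock: 33.32
position: [0.4845, -0.2608, 0.099]
tool_rot: [3.142, 0.001, -0.319]
force: [0.6, -1.0, -6.8]
grip_width: 0.0578
finger_force: 76.5
clock: 33.98
position: [0.3942, -0.3004, 0.0995]
tool_rot: [-3.141, 0.0, -0.319]
force: [0.6, -0.8, -6.1]
grip_width: 0.0579
finger_force: 76.5
clock: 34.65
position: [0.3948, -0.3001, 0.0838]
tool_rot: [3.141, -0.0, 0.008]
force: [0.4, -0.6, -6.6]
grip_width: 0.0573
finger_force: 76.5
t 34.65 pos [ 0.3948 -0.3001  0.0838] rpy [ 1.7999e+02 -2.0000e-02  4.7000e-01] w 0.0573 ff 76.5 F [ 0.4 -0.6 -6.6] q7 -1.11
shift mm [-0.3 -0.1 44.5] turn deg [ 0.01 -0.02 -0.03] shift after turn [-0.3 -0.1 44.5]
```

```bash
python3 - <<'E'
from h import *
from workcell import grab_frame
for n in ("scene0","top0"):
  P=cloud(np.load(f"/tmp/{n}.npz")).reshape(-1,3)
  q=P[(np.abs(P[:,0]-.3945)<.06)&(np.abs(P[:,1]+.3)<.055)&(P[:,2]>.016)&(P[:,2]<.026)];print(n,len(q),cv2.minAreaRect((q[:,:2]*1000).astype(np.float32)))
g=grab_frame("scene");P=cloud(g).reshape(-1,3)
q=P[(np.abs(P[:,0]-.3945)<.08)&(np.abs(P[:,1]+.3)<.06)&(P[:,2]>.069)&(P[:,2]<.08)];print(len(q),cv2.minAreaRect((q[:,:2]*1000).astype(np.float32)))
cv2.imwrite("pics/g.png",cv2.convertScaleAbs(crop(g["pixels"],90,280,140,140,4),alpha=1.4))
E
```

```text
scene0 935 ((394.08782958984375, -300.181640625), (86.5339126586914, 76.70672607421875), 0.9082508087158203)
top0 319 ((394.5188903808594, -301.6992492675781), (82.44932556152344, 77.25836181640625), 0.25943681597709656)
2234 ((396.87518310546875, -300.5442199707031), (96.96066284179688, 81.66311645507812), 1.8044650554656982)
```

View pics/g.png

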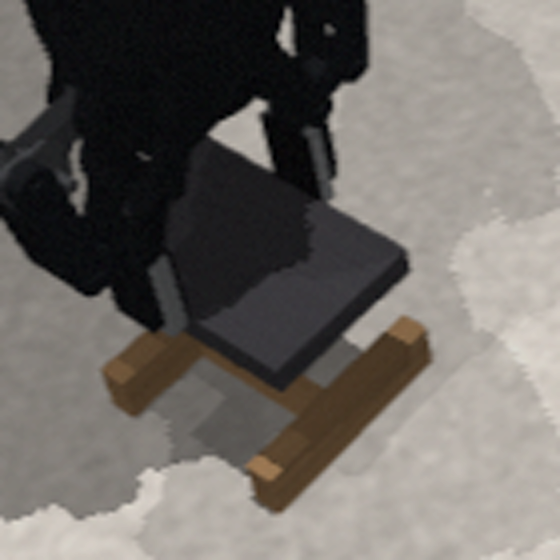

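The plate is held level above the rack, with its near end at (335,330) and the rails at (150,370) and (340,420). Lower it.

```bash
python3 -m crank '.05 0 .0005 .006 0 0 0;.05 0 0 .009 0 0 0;.05 0 0 .009 0 0 0;.05 0 0 .008 0 0 0;.05 0 0 .005 0 0 0;.05 0 0 .003 0 0 0;.05 0 0 .0015 0 0 0;.05 0 0 0 0 0 0';python3 -m crank '.05 0 0 .0008 0 0 0;.05 0 0 .0006 0 0 0;.05 0 0 0 0 0 0;.05 0 0 0 0 0 0;.05 0 0 0 0 0 0;.05 0 0 0 0 0 0;.05 0 0 0 0 0 0;.05 0 0 0 0 0 0'; python3 plan.py .3945 -.3005 .0393 0.5
```

```text
clock: 35.37
position: [0.3943, -0.3006, 0.0418]
tool_rot: [-3.141, 0.0, 0.01]
force: [0.7, 0.3, -5.1]
grip_width: 0.058
finger_force: 76.5
clock: 36.03
position: [0.3944, -0.3007, 0.0407]
tool_rot: [3.142, -0.0, 0.01]
force: [0.6, 0.3, -6.5]
grip_width: 0.0573
finger_force: 76.5
t 36.03 pos [ 0.3944 -0.3007  0.0407] rpy [180.    -0.     0.55] w 0.0573 ff 76.5 F [ 0.6  0.3 -6.5] q7 -1.12
shift mm [ 0.1 -0.2  1.4] turn deg [ 0.   -0.    0.05] shift after turn [ 0.1 -0.2  1.4]
```

```bash
python3 -m crank '.05 0 0 .0007 0 0 0;.05 0 0 .0005 0 0 0;.05 0 0 .0004 0 0 0;.05 0 0 0 0 0 0;.05 0 0 0 0 0 0;.05 0 0 0 0 0 0;.05 0 0 0 0 0 0;.05 0 0 0 0 0 0'; python3 plan.py .3945 -.3005 .0393 0.5
```

```text
clock: 36.7
position: [0.3945, -0.3007, 0.0393]
tool_rot: [3.142, -0.0, 0.01]
force: [-2.4, 1.5, 5.9]
grip_width: 0.0574
finger_force: 77.8
t 36.70 pos [ 0.3945 -0.3007  0.0393] rpy [ 1.8e+02 -1.0e-02  5.5e-01] w 0.0574 ff 77.8 F [-2.4  1.5  5.9] q7 -1.12
shift mm [ 0.  -0.2  0. ] turn deg [ 0.   -0.01  0.05] shift after turn [ 0.  -0.2  0. ]
```

Contact. Release, lift and inspect.

```bash
python3 -m crank '.08 0 0 -.0005 0 0 0;.08 0 0 0 0 0 0;.08 0 0 0 0 0 0;.08 0 0 0 0 0 0;.08 0 0 0 0 0 0;.08 0 0 0 0 0 0;.08 0 0 0 0 0 0;.08 0 0 0 0 0 0'; python3 -m crank '.08 0 0 -.008 0 0 0;.08 0 0 -.015 0 0 0;.08 0 0 -.025 0 0 0;.08 0 0 -.03 0 0 0;.08 0 0 -.03 0 0 0;.08 0 0 -.025 0 0 0;.08 0 0 -.015 0 0 0;.08 0 0 0 0 0 0'; python3 - <<'E'
from h import *
from workcell import grab_frame
g=grab_frame("scene");P=cloud(g).reshape(-1,3)
q=P[(np.abs(P[:,0]-.3945)<.08)&(np.abs(P[:,1]+.3)<.06)&(P[:,2]>.027)&(P[:,2]<.037)];print(len(q),np.median(q[:,2]),cv2.minAreaRect((q[:,:2]*1000).astype(np.float32)))
cv2.imwrite("pics/i.png",cv2.convertScaleAbs(g["pixels"][:,:,::-1],alpha=1.3))
E
```

```text
clock: 37.37
position: [0.3944, -0.3007, 0.0396]
tool_rot: [-3.142, -0.0, 0.01]
force: [0.1, -0.5, -0.6]
grip_width: 0.0798
finger_force: 0.0
clock: 38.03
position: [0.3955, -0.3014, 0.1913]
tool_rot: [3.139, -0.004, 0.009]
force: [-0.2, -1.3, 0.9]
grip_width: 0.0801
finger_force: 0.0
2644 0.03277520522970407 ((393.2185974121094, -301.0809631347656), (102.68408966064453, 61.2700309753418), 1.0078336000442505)
```

View pics/i.png

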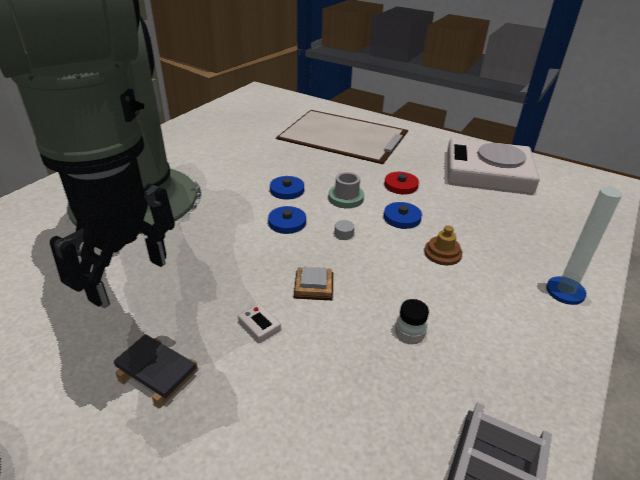

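All four parts are in place: weight (445,240), cover (314,279), ring (347,187) and base plate (155,365). The jar and timer have not moved.

```bash
python3 -c "
from workcell import bot
print(bot.job_done())"
```

```text
the job is handed in; nothing more can be done
None
```

All four parts are on their places (weight, cover plate, ring mould, base plate), the jar and timer were left where they were, and the job is handed in at about 38 s on the clock; no verdict came back.

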